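# Switch on the guarded bench supply

## Robot

A 7-joint arm with a two-finger parallel gripper is mounted at the origin on the work surface. World frame = base frame: x ahead of the robot, y to its left, z up, the work surface at z = 0. Lengths are in m, angles in rad, forces in N, time in s.
With the tool pointing down it reaches from about 0.425 to 0.975 m from the base axis. Payload 16.7 kg.
Tool frame: the origin (TCP) lies between the finger pads; the fingertips stand ahead of it and the grasp point (between the pads) lies 3 mm ahead of it (manip.tip_reach is the z of the fingertips in the tool frame, in m); z points along the fingers, y is the line along which they close (so a half turn about z gives the same grasp; the last joint's range is limited). The gripper opens to 85 mm and grips with 20 to 120 N. Pads are 22 mm wide; open, the fingers measure 114 mm over their backs; the gripper's body (76 mm by 85 mm) begins 54 mm behind the grasp point. The pads swing forward as they close: fully open they stand 13 mm farther back than shut.
Start: joints at [1.016, 0.426, 0.074, 1.606, -0.034, 1.111, -0.067], TCP at [0.266, -0.62, 0.253] pointing down, gripper open.
Joint ranges: [-2.85, 2.85], [-0.5, 2.14], [-1.23, 1.37], [0.21, 2.46], [-1.02, 4.16], [0.16, 2.05], [-2.73, 2.73]. Speed limits (rad/s): [1.89, 1.89, 2.39, 2.39, 3.01, 3.01, 3.01].

## Interface

Orientations are given as a unit quaternion [x, y, z, w].
In Python, from workcell import manip gives the robot as it stands.
- The arm moves only by the tool send_rows, never from a script. Its argument "steps" is a list of rows, each a list of 7 numbers: the closure, from -1 (fully open) to 1 (shut), then the shift along the tool's x, y, z in units of 25 mm (1.0 is 25 mm), then the turn, a rotation vector about the tool's x, y, z in units of 6 degrees (1.0 is 6 degrees). In form: [[claw, tx, ty, tz, wx, wy, wz], ...]. A call has 1 to 8 rows; each row shifts and turns the commanded pose from where the row before left it, along the tool's axes as they then stand; what a row does not reach is not made up. A row lasts 1/12 s, in which the tool goes at most 41.7 mm and 7.16 degrees, less where a joint would pass 70% of its speed; a pose out of reach is approached as far as the arm can. A call is refused whole if a number of a shift passes 1 or a number of a turn 1, either way. A call with a gripper value outside its range is refused whole. The fingers move at their own pace and stop on an object; the grip force is fixed at half the most. Time passes only in rows, so rows that do not move let the fingers close. It gives the time, the measured TCP pose, the force, the opening and the grip force at its end, in the units of the state.
- manip.get_obs(): the state, without advancing time (a new reading comes with each control period).
- manip.camera(name): name is "scene" or "top"; returns a dict with "frame" (384x512x3 uint8, blue, green, red), "camera_matrix" (3x3 intrinsics, pixels), "xyz" and "orientation" of the camera in the world. Camera axes: x right, y down, z forward; pixel columns grow to the right and rows downward; lengths in m; the calibration is good to about 2 mm. A picture is of the moment at which its call begins. There is no depth.
- manip.sign_off(): hands the job in; it is judged then, once.
The state is a dict: "time_s": time; "joint_positions": joint angles; "qd": joint speeds; "tau": joint torques, N m; "position": TCP position; "tool_rot": TCP orientation; "wrist_force": force on the tool from outside, world axes, zero at the start; "torque": the same for the moment, N m; "grip_width": opening from 0.0 (shut) to 1.0 (fully open); "finger_force": force on a finger pad.
Only numpy, scipy, OpenCV 4.12 (cv2) and the standard library are available. Lean on these libraries where they do the work, as an engineer would, in place of code of your own. Each camera call takes 0.05 s, during which the arm holds its last target. There are 200 camera calls.

## Task

Switch on the bench supply: with a fingertip lift the hinged guard of its main switch up and back until it stays open, flip the toggle beneath it fully over to on (away from the unit's front), then tip the guard forward again and let it drop shut over the toggle. The guard must be up before the toggle is moved. Pick nothing up, and leave the selector knob and all the loose things on the bench and on the unit as they are.

Things in the scene. Friction and masses are not known exactly. Their poses are not given: they have to be found in the camera images.
- unit: bench supply unit, a grey console 200 deep (x) x 300 wide (y) x 76 mm high, flat aluminium top panel, fixed to the bench; its front (four black output posts) faces -x at yaw 0. Origin under its middle, z up. On the panel: left (centre line y = +75) the guarded main switch with a 3 mm base plate; right a 10 mm high meter, the selector knob, a tape roll
- guard_hinge (a point): fixed point: middle of the guard's hinge axis, at (45, 75, 116) mm in the unit's frame, 40 mm above the panel; the axis runs along the unit's y. A hinge post 10 mm thick and 64 mm wide stands just behind it (unit x from 46 to 56 mm), nearly as high as the axis; the panel behind the post is free
- guard (a joint): grey hood over the toggle, 76 mm wide, 90 mm from rear hinge to front wall, top 7 mm above the hinge axis when shut, side walls to 16 mm and front wall to 9 mm below the axis, open below them; 70 g. 0 = shut, grows as the front goes up and back, 1.57 = upright, stop at 1.9. No spring (0.5 N lifts the tab): left beyond 1.65 it leans back and stays open, below 1.5 it drops shut
- guard_tab (a point): middle of the front edge of the finger tab that juts 25 mm forward from the guard's front wall, level with its top; tab 46 mm wide, 3 to 5 mm thick, point at half thickness, 115 mm from the hinge axis; when shut 45.5 mm above the panel, with free space below it down to the panel. Moves with the guard; its x axis points from tab to hinge
- toggle (a joint): black flat toggle paddle under the guard, 20 mm wide (y), 8 mm thick, pivot at (0, 75, 76) mm in the unit's frame. 0 = off, leaning 0.45 rad to the unit's front (-x); 0.45 = upright; 0.90 = on, leaning to the hinge (+x). It snaps: pushed a little past upright it springs to its end by itself; about 2 N at 26 mm above the panel moves it
- toggle_tip (a point): upper end of the toggle paddle, 40 mm from its pivot (the round end reaches 0.5 mm further); in the off position 17 mm in front of the pivot and 36 mm above the panel. Moves with the toggle
- selector (a joint): rotary selector knob on the panel, 32 mm across (foot 56 mm), about 45 mm high, to the right of the guard at (-55, -20) mm in the unit's frame; its value is its turn in rad; to be left alone
- motor: small electric motor with a white finned body, metal end shields, shaft and black terminal box on top, standing on feet, about 105 x 170 x 135 mm, 2.6 kg; origin under its middle; to be left alone
- tape_roll: black tape roll, 54 mm across and 18 mm high, lying on the unit's panel in front of the meter; origin under its middle; to be left alone
- capacitor: upright aluminium capacitor can, 38 mm across, 83 mm tall, standing behind the unit; origin under its middle; to be left alone
- screwdriver: screwdriver with a yellow 30 mm thick handle, 175 mm long, lying in front of the unit; origin below the front end of its handle, x along the blade; to be left alone
- long_screwdriver: screwdriver with a red 30 mm thick handle, 215 mm long, lying behind the motor; origin as above; to be left alone
- bearing: steel ball bearing ring, 52 mm across, 15 mm high, lying in front of the motor; origin under its middle; to be left alone
- terminal_strip: white terminal strip, 22 x 96 x 18 mm, lying in front of the unit; origin under its middle; to be left alone
- selector_mark (a point): pointer end on the rim of the selector knob, 14 mm from its axis; turns with it

How it is judged:
On the way, in this order (a step that is already met when the one before it is completed fails the run):
1. the guard is lifted up and back (beyond 1.2 rad) while the toggle is still off (value of joint guard above 1.2 rad and value of joint toggle below 0.2 rad), for 0.1 s.
2. the toggle is flipped to on with the guard up (value of joint toggle above 0.78 rad and value of joint guard above 0.6 rad), for 0.05 s.
At the end, for the whole second after the job is handed in: The toggle stands at on (joint above 0.78 of 0.90 rad) and the guard lies shut over it (joint below 0.05 rad) at rest (value of joint toggle above 0.78 rad and value of joint guard below 0.05 rad and velocity of joint guard between -0.1 and 0.1 rad/s); the robot touches nothing.
It fails at once if a loose thing on the bench or on the unit is pushed or lifted away (more than 20 mm) (distance of any of motor, tape_roll, capacitor, screwdriver, long_screwdriver, bearing, terminal_strip from where it was at the start of the episode above 0.02 m).
It fails at once if the selector knob is turned (more than about 0.15 rad) (distance of selector_mark from where it was at the start of the episode above 0.0022 m).
It also fails if it takes over 58 s, if anything falls off the work surface, if the arm or the gripper's body presses on something with over 40 N, if the wrist force passes 120 N, or if a joint passes its speed limit or range.

## Working session

There is one attempt and no reset: what is moved stays moved. The work goes in short steps, Python scripts to look and compute and a tool call to move; the robot and the scene stay as the last step left them, time stands still between calls to the robot, and variables do not carry over. Pictures are saved under pics/ and viewed, at most 10 in all, crops included, and the job is handed in when it is done.

Besides the shell and the picture viewer there is one more tool, called after "Request:" as name([rows], argument=value, ...), one row to a line, values as JSON. send_rows: Moves the arm, as the interface text tells. Its arguments: {"type":"object","properties":{"steps":{"type":"array","items":{"type":"array","items":{"type":"number"}}}},"required":["steps"]}

```bash
mkdir -p pics; ls; python3 - <<'E'
from workcell import manip
import cv2
o=manip.get_obs();print({k:(v if not hasattr(v,'__len__') else [round(float(x),4) for x in v]) for k,v in o.items()},manip.tip_reach)
for n in("scene","top"):
    c=manip.camera(n);cv2.imwrite(f"pics/{n}0.png",c["frame"]);print(n,c["camera_matrix"],c["xyz"],c["orientation"])
E
```

```text
pics
{'time_s': 0.0, 'joint_positions': [1.0156, 0.4268, 0.0739, 1.6066, -0.0341, 1.1108, -0.0671], 'qd': [0.0006, -0.0002, -0.0005, -0.0003, -0.0013, -0.0001, -0.001], 'tau': [0.0007, -94.9847, 3.761, -46.3507, 0.0192, 0.0103, 0.0], 'position': [0.2662, -0.6199, 0.2526], 'tool_rot': [0.9795, 0.2014, -0.0002, -0.0006], 'wrist_force': [0.2808, 0.0805, 0.3346], 'torque': [0.0451, -0.0191, -0.0036], 'finger_force': 0.0, 'grip_width': 0.9980572476300262} 0.022
scene [[473.30514184   0.         250.325547  ]
 [  0.         473.30514184 187.65063985]
 [  0.           0.           1.        ]] [ 1.01240246 -0.55087292  1.03119482] [ 0.89380037  0.31550858 -0.11220897 -0.29830249]
top [[412.55553858   0.         251.61867367]
 [  0.         412.55553858 185.67409246]
 [  0.           0.           1.        ]] [ 0.37762212 -0.00793176  1.08947411] [-0.67045151  0.73467201 -0.07608626  0.07044637]
```

View pics/scene0.png

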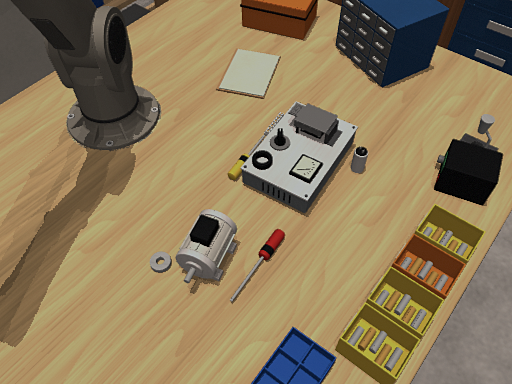

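View pics/top0.png

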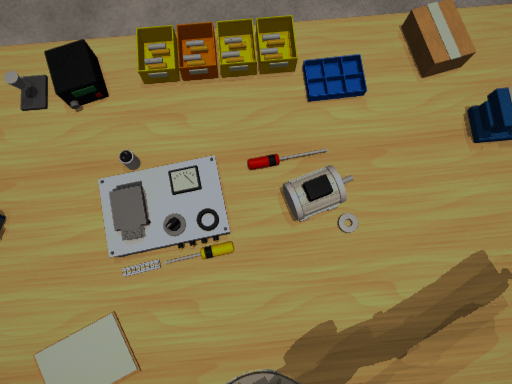

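The scene view shows the unit near (300,155) with the guard at (315,122). In the top view the unit spans about (100,180), (215,157), (228,233), (112,255), with the guard at (130,208) and its tab at (133,235). I'll zoom in to get accurate corners.

```bash
python3 - <<'E'
import cv2,numpy as np
a=cv2.imread("pics/top0.png")[145:270,90:240];b=cv2.imread("pics/scene0.png")[90:220,230:380]
f=lambda i:cv2.resize(i,None,fx=4,fy=4,interpolation=cv2.INTER_CUBIC)
cv2.imwrite("pics/top0z.png",f(a));cv2.imwrite("pics/scene0z.png",f(b))
E
```

```text
(no output)
```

View pics/top0z.png

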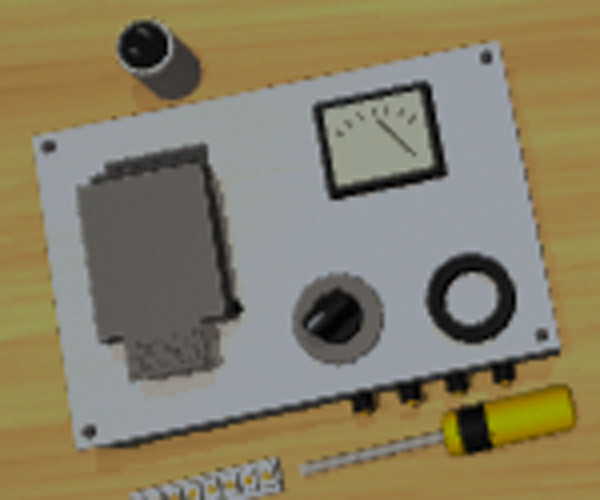

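View pics/scene0z.png

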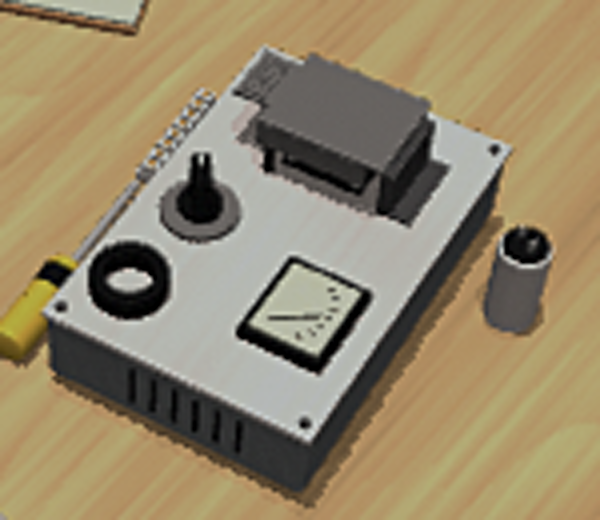

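Panel corners in the zoomed top view are (34,136), (498,42), (560,350) and (80,450). In the zoomed scene view they are (266,45), (511,150), (312,438) and (45,318).

```bash
cat > h.py <<'E'
import numpy as np
from scipy.spatial.transform import Rotation as R
from scipy.optimize import least_squares
def proj(c,P):
    K,x,q=c; p=(np.asarray(P)-x)@R.from_quat(q).as_matrix(); uv=p@K.T; return uv[:,:2]/uv[:,2:]
K=lambda f,u,v:np.array([[f,0,u],[0,f,v],[0,0,1]])
SC=(K(473.305,250.3255,187.6506),np.array([1.01240246,-0.55087292,1.03119482]),[0.89380037,0.31550858,-0.11220897,-0.29830249])
TOP=(K(412.5555,251.6187,185.6741),np.array([0.37762212,-0.00793176,1.08947411]),[-0.67045151,0.73467201,-0.07608626,0.07044637])
def unit2w(p,u):
    return R.from_euler('z',u[2]).apply(np.asarray(p,float))+[u[0],u[1],0]
E
python3 - <<'E'
from h import *
P=np.array([[.1,.15,.076],[.1,-.15,.076],[-.1,-.15,.076],[-.1,.15,.076]])
t=np.array([[34,136],[498,42],[560,350],[80,450]])/4+[90-.375,145-.375]
s=np.array([[511,150],[312,438],[45,318],[266,45]])/4+[230-.375,90-.375]
for mode in(0,1,2):
    f=lambda u:np.r_[(proj(TOP,unit2w(P,u))-t).ravel()*(mode!=1),(proj(SC,unit2w(P,u))-s).ravel()*(mode!=0)]
    r=least_squares(f,[.4,.2,0.]);print(r.x,r.fun.round(1))
u=r.x
for n,p in dict(hinge=[.045,.075,.116],tab=[-.0695,.075,.1215],tip=[-.017,.075,.112]).items():
    w=unit2w(p,u);print(n,w,np.hypot(*w[:2]),proj(TOP,[w]),proj(SC,[w]))
E
```

```text
[0.56198173 0.19775272 0.11707671] [-0.2  0.1  0.6 -0.2  0.5 -0.3 -0.9  0.3 -0.  -0.  -0.   0.  -0.  -0.
 -0.  -0. ]
[0.56575935 0.19787469 0.12352285] [-0.  -0.   0.  -0.   0.  -0.  -0.  -0.   0.9 -0.8  0.4  1.5 -0.7 -1.
 -0.7 -0.1]
[0.56364477 0.19807127 0.12021061] [-0.5 -0.3  0.3 -0.9  0.4 -1.2 -0.9 -0.2  0.4 -1.1 -0.5  1.  -1.4 -1.6
 -1.  -0.4]
hinge [0.59932593 0.27792649 0.116     ] 0.660632043860826 [[125.58095475 189.95992402]] [[329.80655321 124.90132528]]
tab [0.48565223 0.2641955  0.1215    ] 0.5528628636280049 [[132.12788122 236.4474663 ]] [[292.66609737 107.93621597]]
tip [0.53777335 0.27049137 0.112     ] 0.6019682386761438 [[129.93281712 215.19683646]] [[309.23449223 117.4531322 ]]
```

Request:
send_rows([
  [1, 0, 0, -1, 0, 0, 1],
  [1, 0, 0, -1, 0, 0, 1],
  [1, 0, 0, -1, 0, 0, 0.73],
  [1, 0, 0, -1, 0, 0, 0],
  [1, 0.7, -1, 0, 0, 0, 0],
  [1, 0.7, -1, 0, 0, 0, 0],
  [1, 0.7, -1, 0, 0, 0, 0],
  [1, 0.7, -1, 0, 0, 0, 0],
])

```text
time_s: 0.77
position: [0.3243, -0.5111, 0.353]
tool_rot: [0.998, 0.06, -0.0, -0.0]
wrist_force: [0.3, 0.1, -0.2]
grip_width: -0.001
finger_force: 0.0
```

Request:
send_rows([
  [1, 0.7, -1, 0, 0, 0, 0],
  [1, 0.7, -1, 0, 0, 0, 0],
  [1, 0.7, -1, 0, 0, 0, 0],
  [1, 0.7, -1, 0, 0, 0, 0],
  [1, 0.7, -1, 0, 0, 0, 0],
  [1, 0.7, -1, 0, 0, 0, 0],
  [1, 0.7, -1, 0, 0, 0, 0],
  [1, 0.7, -1, 0, 0, 0, 0],
])

```text
time_s: 1.43
position: [0.4393, -0.2957, 0.3532]
tool_rot: [0.998, 0.06, -0.0, -0.0]
wrist_force: [0.5, 0.0, -0.2]
grip_width: 0.003
finger_force: 0.0
```

```bash
cat >> h.py <<'E'
U=np.array([.562,.198,.119])
def rep():
    from workcell import manip
    o=manip.get_obs();r=R.from_quat(o["tool_rot"]);p=np.array(o["position"])
    ur=R.from_euler('z',U[2]).inv();m=(ur*r).as_matrix()
    tip=p+r.apply([0,0,manip.tip_reach])
    tu=ur.apply(tip-[U[0],U[1],0])
    print("t%.2f"%o["time_s"],"tcp",p.round(4),"tip(unit mm)",(tu*1e3).round(1),"F",np.round(o["wrist_force"],1),"q",np.round(o["joint_positions"],2),"w",round(float(o["grip_width"]),2))
    print("tool x,z in unit",m[:,0].round(3),m[:,2].round(3),"yaw err y-axis",m[:,1].round(3))
    return tu,m
def go(t):  # rows units to bring tip to unit-frame mm target
    tu,m=rep();print("units tool xyz",(m.T@(np.array(t)/1e3-tu)/.025).round(2))
E
python3 -c "
from h import *
rep()"
```

```text
t1.43 tcp [ 0.4393 -0.2957  0.3532] tip(unit mm) [-180.4 -475.7  331.2] F [ 0.5  0.  -0.2] q [ 0.54  0.11 -0.08  1.8   0.01  1.23 -0.99] w 0.0
tool x,z in unit [ 1.     0.001 -0.   ] [-0.  0. -1.] yaw err y-axis [ 0.001 -1.    -0.   ]
```

Request:
send_rows([
  [1, 0, -1, 0, 0, 0, 0],
  [1, 0, -1, 0, 0, 0, 0],
  [1, 0, -1, 0, 0, 0, 0],
  [1, 0, -1, 0, 0, 0, 0],
  [1, 0, -1, 0, 0, 0, 0],
  [1, 0, -1, 0, 0, 0, 0],
  [1, 0, -1, 0, 0, 0, 0],
  [1, 0, -1, 0, 0, 0, 0],
])

```text
time_s: 2.1
position: [0.4146, -0.0975, 0.3532]
tool_rot: [0.998, 0.06, -0.0, 0.0]
wrist_force: [-0.6, 0.2, -0.5]
grip_width: -0.004
finger_force: 0.0
```

Request:
send_rows([
  [1, 0, -1, 0, 0, 0, 0],
  [1, 0, -1, 0, 0, 0, 0],
  [1, 0, -1, 0, 0, 0, 0],
  [1, 0, -1, 0, 0, 0, 0],
  [1, 0, -1, 0, 0, 0, 0],
  [1, 0, -1, 0, 0, 0, 0],
  [1, 0, -1, 0, 0, 0, 0],
  [1, 0, -1, 0, 0, 0, 0],
])

```text
time_s: 2.77
position: [0.3907, 0.101, 0.3533]
tool_rot: [0.998, 0.06, -0.0, 0.0]
wrist_force: [-0.1, -0.1, 0.5]
grip_width: 0.002
finger_force: 0.0
```

Request:
send_rows([
  [1, 0, -1, 0, 0, 1, 0],
  [1, 0, -1, 0, 0, 1, 0],
  [1, 0, -1, 0, 0, 1, 0],
  [1, 0, -1, 0, 0, 1, 0],
  [1, 0, -1, 0, 0, 1, 0],
  [1, 0, -1, 0, 0, 1, 0],
  [1, 0, 0, 0, 0, 1, 0],
  [1, 0, 0, 0, 0, 0.5, 0],
])

```text
time_s: 3.43
position: [0.3719, 0.2498, 0.3528]
tool_rot: [0.921, 0.057, 0.385, -0.023]
wrist_force: [0.7, -0.2, -0.0]
grip_width: 0.001
finger_force: 0.0
```

```bash
python3 -c "
from h import *
go([-100,75,120])"
```

```text
t3.43 tcp [0.3719 0.2498 0.3528] tip(unit mm) [-166.9   74.   337.4] F [ 0.7 -0.2 -0. ] q [ 0.21 -0.49 -0.99  2.34  0.21  0.47 -2.46] w 0.0
tool x,z in unit [0.703 0.004 0.711] [ 0.711  0.001 -0.703] yaw err y-axis [ 0.004 -1.     0.002]
units tool xyz [-4.3  -0.05  8.01]
```

Request:
send_rows([
  [1, -0.3, 0, 1, 0, 0, 0],
  [1, -0.3, 0, 1, 0, 0, 0],
  [1, -0.3, 0, 1, 0, 0, 0],
  [1, -0.3, 0, 1, 0, 0, 0],
  [1, -0.7, 0, 0.9, 0, 0, 0],
  [1, -0.7, 0, 0.9, 0, 0, 0],
  [1, -0.7, 0, 0.9, 0, 0, 0],
  [1, -0.7, 0, 0.9, 0, 0, 0],
])

```text
time_s: 4.1
position: [0.4077, 0.2124, 0.25]
tool_rot: [0.933, 0.067, 0.352, -0.04]
wrist_force: [-0.1, 0.9, 0.8]
grip_width: -0.002
finger_force: 0.0
```

```bash
python3 -c "
from h import *
go([-105,75,92])"
```

```text
t4.10 tcp [0.4077 0.2124 0.25  ] tip(unit mm) [-136.9   33.6  233.5] F [-0.1  0.9  0.8] q [ 0.54 -0.29 -1.23  2.46  0.58  0.18 -2.73] w -0.0
tool x,z in unit [0.749 0.008 0.662] [ 0.662  0.043 -0.749] yaw err y-axis [ 0.035 -0.999 -0.027]
units tool xyz [-2.78 -1.46  5.15]
```

Forward tilt runs into joint limits this close in. I'll back out to vertical and come at the tab from the side instead.

Request:
send_rows([
  [1, 0.7, 0, -0.7, 0, -1, 0],
  [1, 0.7, 0, -0.7, 0, -1, 0],
  [1, 0.7, 0, -0.7, 0, -1, 0],
  [1, 0.7, 0, -0.7, 0, -1, 0],
  [1, 0.7, -0.5, -0.7, 0, -1, 0],
  [1, 0.5, -0.5, -0.7, 0, -1, 0],
  [1, 0.5, -0.5, -0.7, 0, -1, 0],
  [1, 0.5, 0, 0, 0, 0, 0],
])

```text
time_s: 4.77
position: [0.4379, 0.2503, 0.3712]
tool_rot: [0.987, 0.066, 0.144, -0.022]
wrist_force: [-0.1, -0.5, -0.5]
grip_width: -0.002
finger_force: 0.0
```

```bash
python3 -c "
from h import *
go([-60,140,320])"
```

```text
t4.77 tcp [0.4379 0.2503 0.3712] tip(unit mm) [-110.7   67.3  350.2] F [-0.1 -0.5 -0.5] q [-0.03 -0.07 -0.65  1.97  0.1   0.97 -2.17] w -0.0
tool x,z in unit [0.958 0.011 0.287] [ 0.287  0.029 -0.958] yaw err y-axis [ 0.019 -1.    -0.024]
units tool xyz [ 1.63 -2.84  1.82]
```

Request:
send_rows([
  [1, 0, -1, 0, 0, -1, 0],
  [1, 0, -1, 0, 0, -1, 0],
  [1, 0, -1, 0, 0, -0.8, 0],
  [1, 0, 0, 0, 0, 0, -1],
  [1, 0, 0, 0, 0, 0, -1],
  [1, 0, 0, 0, 0, 0, -1],
  [1, 0, 0, 0, 0, 0, -1],
  [1, 0, 0, 0, 0, 0, -1],
])

```text
time_s: 5.43
position: [0.4267, 0.3216, 0.368]
tool_rot: [0.945, 0.326, 0.003, -0.01]
wrist_force: [-0.3, -0.1, 0.4]
grip_width: -0.002
finger_force: 0.0
```

Request:
send_rows([
  [1, 0, 0, 0, 0, 0, -1],
  [1, 0, 0, 0, 0, 0, -1],
  [1, 0, 0, 0, 0, 0, -1],
  [1, 0, 0, 0, 0, 0, -1],
  [1, 0, 0, 0, 0, 0, -1],
  [1, 0, 0, 0, 0, 0, -1],
  [1, 0, 0, 0, 0, 0, -1],
  [1, 0, 0, 0, 0, 0, -1],
])

```text
time_s: 6.1
position: [0.4266, 0.3215, 0.3682]
tool_rot: [0.731, 0.682, 0.007, -0.008]
wrist_force: [-0.8, 0.5, -0.6]
grip_width: -0.002
finger_force: 0.0
```

Request:
send_rows([
  [1, 0, 0, 0, 0, 0, -1],
  [1, 0, 0, 0, 0, 0, -1],
  [1, 0, 0, 0, 0, -1, 0],
  [1, 0, 0, 0, 0, -1, 0],
  [1, 0, 0, 0, 0, -1, 0],
  [1, 0, 0, 0, 0, -1, 0],
  [1, 0, 0, 0, 0, -1, 0],
  [1, 0, 0, 0, 0, -1, 0],
])

```text
time_s: 6.77
position: [0.4268, 0.3221, 0.3687]
tool_rot: [0.627, 0.718, -0.196, 0.228]
wrist_force: [1.2, -0.8, -0.1]
grip_width: 0.002
finger_force: 0.0
```

```bash
python3 -c "
from h import *
go([-75,140,140])"
```

```text
t6.77 tcp [0.4268 0.3221 0.3687] tip(unit mm) [-119.2  126.6  350.7] F [ 1.2 -0.8 -0.1] q [-0.4   0.44 -0.82  1.57  0.59  1.83 -1.14] w 0.0
tool x,z in unit [-0.011  0.819 -0.574] [ 0.013 -0.574 -0.819] yaw err y-axis [1.    0.017 0.004]
units tool xyz [5.26 1.74 6.61]
```

Request:
send_rows([
  [1, 0, 0.87, 0, 0, -1, 0],
  [1, 0, 0.87, 0, 0, -0.7, 0],
  [1, 0.95, 0, 0.76, 0, 0, 0],
  [1, 0.95, 0, 0.76, 0, 0, 0],
  [1, 0.95, 0, 0.76, 0, 0, 0],
  [1, 0.95, 0, 0.76, 0, 0, 0],
  [1, 0.95, 0, 0.76, 0, 0, 0],
  [1, 0.95, 0, 0.76, 0, 0, 0],
])

```text
time_s: 7.43
position: [0.4673, 0.3476, 0.1854]
tool_rot: [0.608, 0.696, -0.251, 0.289]
wrist_force: [1.0, 0.7, -0.8]
grip_width: 0.001
finger_force: 0.0
```

```bash
python3 -c "
from h import *
go([-76,140,95])"
```

```text
t7.43 tcp [0.4673 0.3476 0.1854] tip(unit mm) [-75.9 144.2 169.8] F [ 1.   0.7 -0.8] q [-0.53  0.76 -0.72  1.58  0.77  1.77 -1.32] w 0.0
tool x,z in unit [-0.01   0.708 -0.707] [ 0.013 -0.706 -0.708] yaw err y-axis [1.    0.017 0.002]
units tool xyz [ 2.   -0.01  2.24]
```

Request:
send_rows([
  [1, 0.7, 0, 0.77, 0, 0, 0],
  [1, 0.7, 0, 0.77, 0, 0, 0],
  [1, 0.7, 0, 0.77, 0, 0, 0],
  [1, 0, 0, 0, 0, 0, 0],
  [1, -0.4, 0, 0.4, 0, 0, 0],
  [1, -0.4, 0, 0.4, 0, 0, 0],
  [1, -0.4, 0, 0.4, 0, 0, 0],
  [1, 0, 0, 0, 0, 0, 0],
])

```text
time_s: 8.1
position: [0.4748, 0.2994, 0.1105]
tool_rot: [0.609, 0.695, -0.251, 0.289]
wrist_force: [0.4, -0.1, 0.1]
grip_width: 0.004
finger_force: 0.0
```

```bash
python3 -c "
from h import *
import cv2
go([-76,95,92])
from workcell import manip
f=lambda i:cv2.resize(i,None,fx=4,fy=4,interpolation=cv2.INTER_CUBIC)
a=manip.camera('top')['frame'][170:270,80:180];b=manip.camera('scene')['frame'][70:170,250:350]
cv2.imwrite('pics/c1.png',cv2.hconcat([f(a),f(b)]))"
```

```text
t8.10 tcp [0.4748 0.2994 0.1105] tip(unit mm) [-74.2  95.5  94.9] F [ 0.4 -0.1  0.1] q [-0.48  0.81 -0.69  1.69  0.83  1.65 -1.37] w 0.0
tool x,z in unit [-0.008  0.707 -0.708] [ 0.013 -0.708 -0.707] yaw err y-axis [1.    0.014 0.003]
units tool xyz [ 0.07 -0.07  0.09]
```

View pics/c1.png

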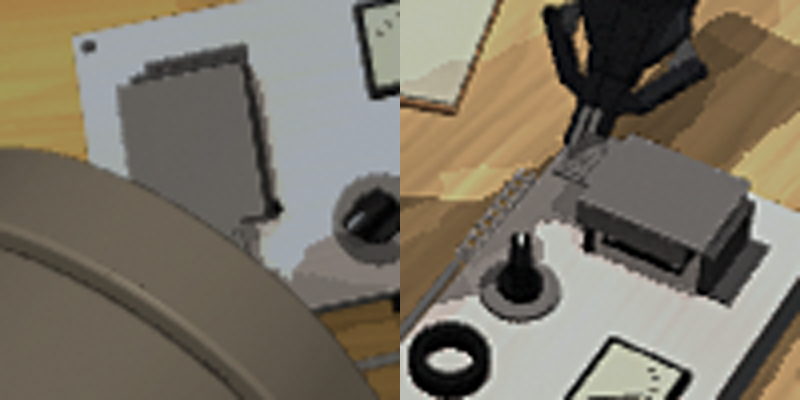

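Scene view: the fingertips at about (580,140) sit under the tab's left part, and the guard is still shut. Lift along the arc.

Request:
send_rows([
  [1, -0.31, 0.02, -0.31, 0, 0, 0],
  [1, -0.31, 0.04, -0.31, 0, 0, 0],
  [1, -0.31, 0.06, -0.31, 0, 0, 0],
  [1, -0.36, 0.2, -0.36, 0, 0, 0],
  [1, -0.36, 0.26, -0.36, 0, 0, 0],
  [1, -0.3, 0.33, -0.3, 0, 0, 0],
  [1, -0.3, 0.37, -0.3, 0, 0, 0],
  [1, 0, 0, 0, 0, 0, 0],
])

```text
time_s: 8.87
position: [0.5077, 0.3066, 0.1914]
tool_rot: [0.609, 0.695, -0.249, 0.289]
wrist_force: [1.0, 0.7, 0.4]
grip_width: -0.002
finger_force: 0.2
```

```bash
cat > snap.py <<'E'
import sys,cv2
from h import *
from workcell import manip
go(eval(sys.argv[1]))
if len(sys.argv)>2:
    f=lambda i:cv2.resize(i,None,fx=4,fy=4,interpolation=cv2.INTER_CUBIC)
    a=manip.camera('top')['frame'][160:260,80:180];b=manip.camera('scene')['frame'][70:170,250:350]
    cv2.imwrite(sys.argv[2],cv2.hconcat([f(a),f(b)]))
E
python3 snap.py "[-20,95,191]" pics/c2.png
```

```text
t8.87 tcp [0.5077 0.3066 0.1914] tip(unit mm) [-40.7  98.8 175.8] F [1.  0.7 0.4] q [-0.46  0.74 -0.7   1.59  0.81  1.75 -1.25] w -0.0
tool x,z in unit [-0.006  0.709 -0.706] [ 0.014 -0.706 -0.709] yaw err y-axis [1.    0.015 0.006]
units tool xyz [-0.54  0.83 -0.31]
```

View pics/c2.png

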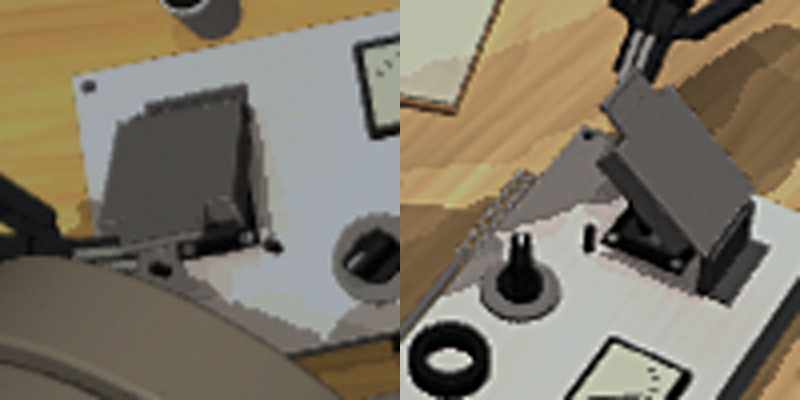

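The guard is about 45° up, held by the fingertip. Carry on up and back.

Request:
send_rows([
  [1, -0.27, 0.41, -0.15, 0, 0, 0],
  [1, -0.27, 0.41, -0.15, 0, 0, 0],
  [1, -0.05, 0.5, -0.05, 0, 0, 0],
  [1, 0, 0.5, 0, 0, 0, 0],
  [1, 0, 0.5, 0, 0, 0, 0],
  [1, 0, 0.5, 0, 0, 0, 0],
  [1, 0, 0.4, 0, 0, 0, 0],
  [1, 0, 0, 0, 0, 0, 0],
])

```text
time_s: 9.63
position: [0.5911, 0.313, 0.2182]
tool_rot: [0.611, 0.692, -0.246, 0.295]
wrist_force: [2.1, 5.8, 99.8]
grip_width: 0.002
finger_force: 54.7
```

```bash
python3 snap.py "[43,95,195]" pics/c3.png
```

```text
t9.63 tcp [0.5911 0.313  0.2182] tip(unit mm) [ 43.   95.1 202.7] F [ 2.1  5.8 99.8] q [-0.45  0.79 -0.66  1.42  0.88  1.81 -1.11] w 0.0
tool x,z in unit [ 0.005  0.705 -0.709] [ 0.023 -0.709 -0.705] yaw err y-axis [1.    0.012 0.02 ]
units tool xyz [ 0.22 -0.01  0.22]
```

View pics/c3.png

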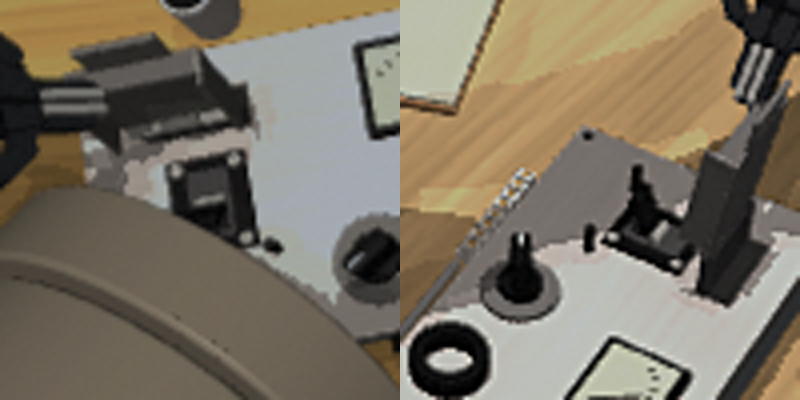

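The guard is near upright, but the finger is wedged on the outer face of the front wall (about 100 N). Ease straight up.

Request:
send_rows([
  [1, -0.15, 0, -0.15, 0, 0, 0],
  [1, -0.15, 0, -0.15, 0, 0, 0],
  [1, -0.05, 0, -0.05, 0, 0, 0],
])

```text
time_s: 9.98
position: [0.5872, 0.3122, 0.2212]
tool_rot: [0.609, 0.695, -0.25, 0.29]
wrist_force: [0.1, -2.0, 9.3]
grip_width: -0.003
finger_force: 5.2
```

```bash
python3 snap.py "[43,95,212]" pics/c4.png; python3 - <<'E'
from h import *
# predicted pixels (crop x4) of tab middle for guard angles
for th in (1.45,1.57,1.65,1.75,1.85,1.9):
    p=[.045-.1145*np.cos(th)+.0055*np.sin(th),.075,.116+.1145*np.sin(th)+.0055*np.cos(th)]
    w=[unit2w(p,U)];print(th,((proj(TOP,w)-[80,160])*4).round(),((proj(SC,w)-[250,70])*4+[400,0]).round())
E
```

```text
t9.98 tcp [0.5872 0.3122 0.2212] tip(unit mm) [ 38.9  94.9 205.6] F [ 0.1 -2.   9.3] q [-0.45  0.78 -0.66  1.42  0.87  1.81 -1.1 ] w -0.0
tool x,z in unit [-0.006  0.707 -0.707] [ 0.015 -0.707 -0.707] yaw err y-axis [1.    0.015 0.006]
units tool xyz [-0.18  0.17 -0.18]
1.45 [[120.  96.]] [[727.  84.]]
1.57 [[117.  71.]] [[747.  92.]]
1.65 [[115.  55.]] [[760.  98.]]
1.75 [[113.  36.]] [[776. 107.]]
1.85 [[112.  18.]] [[792. 117.]]
1.9 [[112.  10.]] [[799. 122.]]
```

View pics/c4.png

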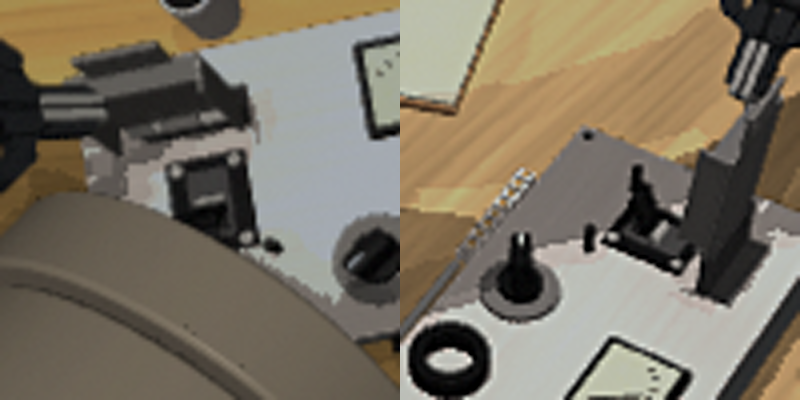

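Guard is at roughly 1.66 rad by the tab edge at (115,52). Raise the finger a little and push further back on the tab.

Request:
send_rows([
  [1, -0.15, 0, -0.15, 0, 0, 0],
  [1, -0.15, 0, -0.15, 0, 0, 0],
  [1, 0, 0.25, 0, 0, 0, 0],
  [1, 0, 0.25, 0, 0, 0, 0],
  [1, 0, 0.2, 0, 0, 0, 0],
  [1, 0, 0.15, 0, 0, 0, 0],
  [1, 0, 0, 0, 0, 0, 0],
])

```text
time_s: 10.67
position: [0.6075, 0.3156, 0.2283]
tool_rot: [0.608, 0.696, -0.251, 0.289]
wrist_force: [-0.2, -0.5, 0.4]
grip_width: 0.004
finger_force: 0.0
```

Request:
send_rows([
  [1, 0, -0.5, 0, 0, 0, 0],
  [1, 0, -0.8, 0, 0, 0, 0],
  [1, 0, -1, 0, 0, 0, 0],
  [1, 0, -1, 0, 0, 0, 0],
  [1, 0, 0, 0, 0, 0, 0],
])

```text
time_s: 11.08
position: [0.521, 0.3054, 0.2288]
tool_rot: [0.606, 0.697, -0.251, 0.289]
wrist_force: [-0.1, 0.7, 0.3]
grip_width: 0.002
finger_force: 0.0
```

```bash
python3 snap.py "[-62,85,105]" pics/c5.png
```

```text
t11.08 tcp [0.521  0.3054 0.2288] tip(unit mm) [-27.6  96.  213.3] F [-0.1  0.7  0.3] q [-0.45  0.71 -0.7   1.55  0.81  1.79 -1.18] w 0.0
tool x,z in unit [-0.014  0.707 -0.707] [ 0.015 -0.706 -0.708] yaw err y-axis [1.   0.02 0.  ]
units tool xyz [ 2.77 -1.39  3.35]
```

View pics/c5.png

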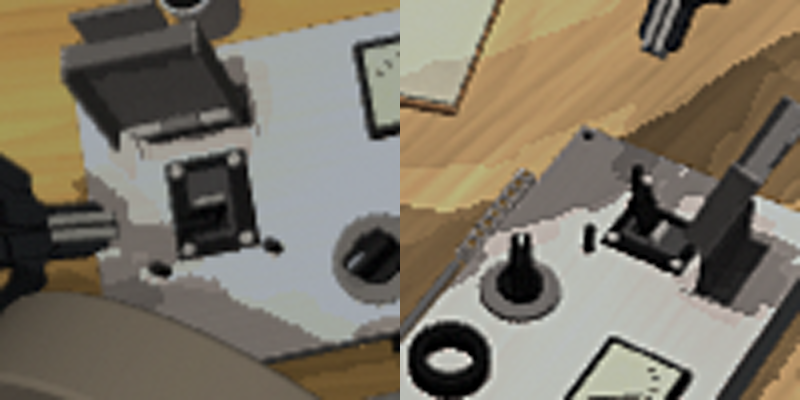

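The guard is fully back and stays open (about 1.9 rad). The toggle is at off, with small pins at (160,268) and (275,245). Now move the finger in front of the toggle.

Request:
send_rows([
  [1, 0.51, -0.4, 0.72, 0, 0, 0],
  [1, 0.51, -0.4, 0.72, 0, 0, 0],
  [1, 0.51, -0.35, 0.72, 0, 0, 0],
  [1, 0.51, -0.25, 0.72, 0, 0, 0],
  [1, 0.51, 0, 0.72, 0, 0, 0],
  [1, 0, 0, 0, 0, 0, 0],
])

```text
time_s: 11.68
position: [0.4929, 0.2797, 0.1163]
tool_rot: [0.607, 0.696, -0.253, 0.289]
wrist_force: [-0.9, -0.8, -0.1]
grip_width: -0.002
finger_force: 0.0
```

```bash
python3 snap.py "[-7,78,104]"
```

```text
t11.68 tcp [0.4929 0.2797 0.1163] tip(unit mm) [-58.7  73.7 100.7] F [-0.9 -0.8 -0.1] q [-0.45  0.8  -0.68  1.69  0.84  1.64 -1.33] w -0.0
tool x,z in unit [-0.012  0.705 -0.709] [ 0.01  -0.709 -0.705] yaw err y-axis [ 1.     0.016 -0.001]
units tool xyz [ 0.    2.07 -0.19]
```

Request:
send_rows([
  [1, 0, 0.3, -0.05, 0, 0, 0],
  [1, 0, 0.4, -0.05, 0, 0, 0],
  [1, 0, 0.4, 0, 0, 0, 0],
  [1, 0, 0.4, 0, 0, 0, 0],
  [1, 0, 0.4, 0, 0, 0, 0],
  [1, 0, 0.27, 0, 0, 0, 0],
  [1, 0, 0, 0, 0, 0, 0],
])

```text
time_s: 12.27
position: [0.5486, 0.2908, 0.1224]
tool_rot: [0.609, 0.695, -0.25, 0.289]
wrist_force: [0.5, -0.3, -0.2]
grip_width: -0.001
finger_force: 0.0
```

Request:
send_rows([
  [1, 0, -0.7, 0, 0, 0, 0],
  [1, -0.7, -0.7, -0.7, 0, 0, 0],
  [1, -0.7, 0, -0.7, 0, 0, 0],
  [1, -0.7, 0, -0.7, 0, 0, 0],
  [1, -0.7, 0, -0.7, 0, 0, 0],
  [1, 0, 0, 0, 0, 0, 0],
])

```text
time_s: 12.77
position: [0.5122, 0.2872, 0.2254]
tool_rot: [0.609, 0.696, -0.248, 0.289]
wrist_force: [0.9, 2.0, 0.8]
grip_width: -0.002
finger_force: 0.0
```

```bash
python3 snap.py "[0,190,230]" pics/c6.png
```

```text
t12.77 tcp [0.5122 0.2872 0.2254] tip(unit mm) [-38.4  79.  209.8] F [0.9 2.  0.8] q [-0.43  0.68 -0.71  1.61  0.8   1.76 -1.2 ] w -0.0
tool x,z in unit [-0.007  0.71  -0.704] [ 0.017 -0.704 -0.71 ] yaw err y-axis [1.    0.016 0.007]
units tool xyz [ 2.57  1.62 -3.67]
```

View pics/c6.png

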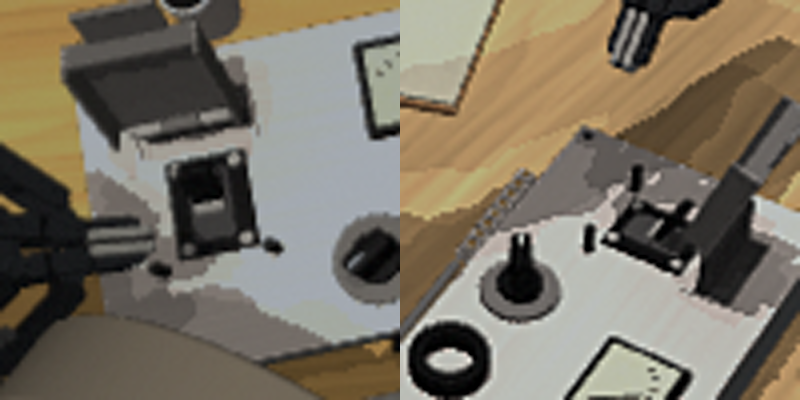

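The toggle now leans toward the hinge, so it's on, and the guard is still open. Go over the top to behind the guard.

Request:
send_rows([
  [1, -0.33, 0, -0.75, 0, 0, 0],
  [1, -0.33, 0, -0.75, 0, 0, 0],
  [1, -0.33, 0, -0.75, 0, 0, 0],
  [1, 0, 0.95, 0, 0, 0, 0],
  [1, 0, 0.95, 0, 0, 0, 0],
  [1, 0, 0.95, 0, 0, 0, 0],
  [1, 0, 0.95, 0, 0, 0, 0],
  [1, 0, 0.95, 0, 0, 0, 0],
])

```text
time_s: 13.53
position: [0.6272, 0.3238, 0.2771]
tool_rot: [0.608, 0.696, -0.251, 0.289]
wrist_force: [0.6, -0.0, 0.0]
grip_width: 0.001
finger_force: 0.0
```

Request:
send_rows([
  [1, 0, 0.95, 0, 0, 0, 0],
  [1, 0, 0.95, 0, 0, 0, 0],
  [1, 0, 0.3, 0, 0, 0, 0],
  [1, 0, 0, 0, 0, 0, 0],
])

```text
time_s: 13.87
position: [0.6817, 0.3308, 0.2763]
tool_rot: [0.608, 0.695, -0.252, 0.289]
wrist_force: [-0.2, -0.6, -0.4]
grip_width: -0.002
finger_force: 0.0
```

```bash
python3 snap.py "[132,100,200]"
```

```text
t13.87 tcp [0.6817 0.3308 0.2763] tip(unit mm) [134.9 102.1 260.8] F [-0.2 -0.6 -0.4] q [-0.47  0.85 -0.62  1.12  0.95  1.92 -0.89] w -0.0
tool x,z in unit [-0.01   0.707 -0.707] [ 0.011 -0.707 -0.707] yaw err y-axis [1.    0.015 0.001]
units tool xyz [ 1.66 -0.12  1.78]
```

Request:
send_rows([
  [1, 0.55, 0, 0.59, 0, 0, 0],
  [1, 0.55, 0, 0.59, 0, 0, 0],
  [1, 0.55, 0, 0.59, 0, 0, 0],
  [1, 0, 0, 0, 0, 0, 0],
  [1, 0, -0.5, 0, 0, 0, 0],
  [1, 0, -0.5, 0, 0, 0, 0],
  [1, 0, -0.4, 0, 0, 0, 0],
  [1, 0, 0, 0, 0, 0, 0],
])

```text
time_s: 14.53
position: [0.6446, 0.3251, 0.2181]
tool_rot: [0.607, 0.696, -0.251, 0.289]
wrist_force: [-0.2, -1.0, -0.3]
grip_width: 0.001
finger_force: 0.0
```

```bash
python3 snap.py "[52,100,200]"
```

```text
t14.53 tcp [0.6446 0.3251 0.2181] tip(unit mm) [ 97.4 100.9 202.5] F [-0.2 -1.  -0.3] q [-0.45  0.85 -0.64  1.27  0.93  1.84 -1.01] w 0.0
tool x,z in unit [-0.012  0.707 -0.707] [ 0.014 -0.707 -0.708] yaw err y-axis [1.    0.018 0.001]
units tool xyz [ 0.07 -1.82  0.07]
```

Now tip it forward and let it drop. Then retreat up and compare the picture with the start numerically.

Request:
send_rows([
  [1, 0, -0.4, 0, 0, 0, 0],
  [1, 0, -0.4, 0, 0, 0, 0],
  [1, 0, -0.4, 0, 0, 0, 0],
  [1, 0, -0.4, 0, 0, 0, 0],
  [1, 0, -0.3, 0, 0, 0, 0],
  [1, 0, 0, 0, 0, 0, 0],
])

```text
time_s: 15.03
position: [0.5982, 0.3184, 0.2198]
tool_rot: [0.608, 0.696, -0.25, 0.29]
wrist_force: [-1.8, -1.1, 13.8]
grip_width: 0.004
finger_force: 7.3
```

Request:
send_rows([
  [1, 0, 0, 0, 0, 0, 0],
  [1, -0.2, 0, -0.8, 0, 0, 0],
  [1, -0.2, 0, -1, 0, 0, 0],
  [1, -0.2, 0, -1, 0, 0, 0],
  [1, -0.2, 0, -1, 0, 0, 0],
  [1, -0.2, 0, -1, 0, 0, 0],
  [1, -0.2, 0, -1, 0, 0, 0],
  [1, 0, 0, 0, 0, 0, 0],
])

```text
time_s: 15.7
position: [0.5867, 0.4021, 0.3455]
tool_rot: [0.608, 0.697, -0.248, 0.288]
wrist_force: [0.6, 0.2, 0.3]
grip_width: -0.003
finger_force: 0.0
```

```bash
python3 - <<'E'
from h import *
import cv2
from workcell import manip
rep()
for n,(x0,x1,y0,y1) in dict(scene=(275,345,95,150),top=(105,160,175,245)).items():
    f=manip.camera(n)["frame"];cv2.imwrite(f"pics/e_{n}.png",f)
    a=cv2.imread(f"pics/{n}0.png");d=cv2.absdiff(f,a).max(2)>40
    print(n,d[y0:y1,x0:x1].mean(),d.mean()); 
    for r in d[y0:y1:4,x0:x1:3]: print(''.join('#' if v else '.' for v in r))
E
```

```text
t15.70 tcp [0.5867 0.4021 0.3455] tip(unit mm) [ 49.2 184.3 329.9] F [0.6 0.2 0.3] q [-0.61  0.76 -0.6   1.12  0.84  2.03 -0.96] w -0.0
tool x,z in unit [-0.01   0.711 -0.703] [ 0.017 -0.703 -0.711] yaw err y-axis [1.    0.019 0.005]
scene 0.16675324675324676 0.09577433268229167
...................#####
...............#########
........#...############
...............#########
.####.............######
##.##................###
.##.....................
##......................
........................
........................
........................
........................
........................
........................
top 0.0625974025974026 0.22265625
...................
...................
...................
...................
...................
...................
...................
...................
...................
...................
...................
...................
...................
...................
##.................
#####..............
######.............
#########..........
```

Request:
send_rows([
  [1, 1, 0, -0.8, 0, 0, 0],
  [1, 1, 0, -0.8, 0, 0, 0],
  [1, 1, 0, -0.8, 0, 0, 0],
  [1, 1, 0, -0.8, 0, 0, 0],
  [1, 0, 0, 0, 0, 0, 0],
  [1, 0, 0, 0, 0, 0, 0],
])

```text
time_s: 16.3
position: [0.5703, 0.5227, 0.3252]
tool_rot: [0.607, 0.696, -0.252, 0.29]
wrist_force: [-0.2, 0.1, -0.4]
grip_width: 0.002
finger_force: 0.0
```

```bash
python3 - <<'E'
from h import *
import cv2
from workcell import manip
rep()
for n,(x0,x1,y0,y1) in dict(scene=(275,345,95,150),top=(105,160,175,245)).items():
    f=manip.camera(n)["frame"];cv2.imwrite(f"pics/f_{n}.png",f)
    a=cv2.imread(f"pics/{n}0.png");d=cv2.absdiff(f,a).max(2)>25
    print(n,d[y0:y1,x0:x1].mean())
    for r in d[y0:y1:3,x0:x1:2]: print(''.join('#' if v else '.' for v in r))
E
```

```text
t16.30 tcp [0.5703 0.5227 0.3252] tip(unit mm) [ 47.1 305.8 309.7] F [-0.2  0.1 -0.4] q [-0.95  0.9  -0.17  0.84  0.63  2.04 -0.85] w 0.0
tool x,z in unit [-0.012  0.705 -0.709] [ 0.013 -0.709 -0.705] yaw err y-axis [1.    0.018 0.001]
scene 0.14467532467532468
##################################.
###############################....
####################...............
#########..........................
########...........................
#####..............................
...................................
...................................
...................................
...................................
...................................
...................................
...................................
...................................
...................................
...................................
...................................
...................................
...................................
top 0.0
............................
............................
............................
............................
............................
............................
............................
............................
............................
............................
............................
............................
............................
............................
............................
............................
............................
............................
............................
............................
............................
............................
............................
............................
```

The top view of the guard is identical to the start image, so the guard is shut and at rest. The remaining differences in the scene view come from the gripper and its shadow. The arm is clear, so I'll hand in.

```bash
python3 -c "
from workcell import manip
print(manip.sign_off())"
```

```text
the job is handed in; nothing more can be done
None
```

I handed the job in at about 16 s: guard lifted fully open, toggle flipped to on, guard dropped shut and arm clear. The verdict was not shown; wrist force peaked at about 100 N (limit 120 N) during the lift, when the finger briefly wedged on the guard's front wall.

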